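# Stand the fallen bottle up and hold the ware chest open

### The job

I am about to put the little square clay bottle away in the plywood ware chest. Stand the fallen bottle upright on the ware board it lies on and let go of it; then raise the chest's lid, which has a tongue to lift it by, to 45 degrees open and finish still holding it there in the gripper, because it falls shut if released. Do not drop the bottle, and leave the other pots, jars and tools where they are.

Things in the scene. Friction and masses are not known exactly. Their poses are not given: they have to be found in the camera images.
- bottle_mid (a point): Fallen square bottle of bare reddish clay, 100 mm tall, 0.3 kg: body 48 x 48 x 78 mm, then a round neck 22 mm long, up to 28 mm across. This point is on its axis, 50 mm from the foot (the square body reaches 28 mm from it towards the neck). z runs from foot to neck, x and y are square to the flat sides. It starts lying on a flat side on the ware board, axis 24 mm above the board.
- ware_board: Fixed plain wooden board 280 (x) x 260 (y) x 18 mm thick; origin at the centre of its underside, its top 18 mm above. It stands to the left or to the right, the chest on the other side.
- chest_lid (a joint): Angle of the ware chest's lid in rad: 0 shut, 0.785 is 45 degrees open, stop at 1.4. No spring or latch: the lid (0.4 kg) falls shut when let go from any angle.
- chest_hinge (a point): Middle of the lid's hinge line, on top of the far wall of the fixed plywood ware chest (220 mm front to back, 250 mm wide, 130 mm tall), 130 mm above the table. Axes of the chest: x from front to back, y along the hinge line, z up. The front wall is 220 mm from here towards -x.
- lid_pull (a point): Grip point on the dark wooden tongue that sticks out 52 mm from the middle of the lid's front edge: 30 mm wide (along the hinge line), 14 mm thick. The point is mid-width, mid-thickness, 30 mm out from the lid, 255 mm from the hinge line and (shut) 6 mm above it. Its axes turn with the lid; when shut they are the chest's. Free space above, below and beside the tongue.
- round_vase: Bystander: round clay vase, 62 mm across, 90 mm tall, standing at the far side of the ware board; origin under its centre.
- bowl: Bystander: small cream bowl, 76 mm across, 40 mm tall, at the far side of the ware board; origin under its centre.
- jar_a: Bystander: low glaze jar, 50 mm across, 60 mm tall, between chest and board; origin under its centre.
- jar_b: Bystander: a second such jar, farther from the robot; origin under its centre.
- mug: Bystander: brown mug, 68 mm across, 75 mm tall, in front of the jars; origin under its centre.
- brush: Bystander: brush lying flat near the robot, right of it; origin under its middle.
- rib: Bystander: flat wooden rib 50 x 100 x 8 mm lying near the robot, left of it; origin under its centre.
Not all that is in view belongs to the job. What is shaped like the part that bears bottle_mid but blue or green is not meant.

How it is judged:
By the outcome, as a careful person would: the job done as asked, in the order asked, and still so for the second after the job is handed in, while the arm keeps its last pose, push and grip.
It also fails if it takes over 64 s, if anything falls off the work surface, if the arm or the gripper's body presses on something with over 40 N, if the wrist force passes 120 N, or if a joint passes its speed limit or range.

### The arm

A 7-joint arm with a two-finger parallel gripper is mounted at the origin on the work surface. World frame = base frame: x ahead of the robot, y to its left, z up, the work surface at z = 0. Lengths are in m, angles in rad, forces in N, time in s.
With the tool pointing down it reaches from about 0.425 to 0.95 m from the base axis. Payload 16.7 kg.
Tool frame: the origin (TCP) lies midway between the tips of the shut fingers; the grasp point (between the pads) lies 19 mm behind it (grip_point_offset is the distance from the TCP to the grasp point, in m); z points along the fingers, y is the line along which they close (so a half turn about z gives the same grasp; the last joint's range is limited). The gripper opens to 94 mm and grips with 3 to 60 N. Pads are 16 mm wide; open, the fingers measure 119 mm over their backs; the gripper's body (75 mm by 177 mm) begins 78 mm behind the grasp point.
Start: joints at [1.149, 0.426, 0.074, 1.606, -0.034, 1.111, -0.067], TCP at [0.181, -0.65, 0.205] pointing down, gripper open.
Joint ranges: [-2.85, 2.85], [-0.5, 2.14], [-1.23, 1.37], [0.21, 2.46], [-1.02, 4.16], [0.16, 2.05], [-2.73, 2.73]. Speed limits (rad/s): [1.89, 1.89, 2.39, 2.39, 3.01, 3.01, 3.01].

### API

Orientations are given as a unit quaternion [x, y, z, w].
In Python, from workcell import get_obs, read_camera, job_done, grip_point_offset gives the robot as it stands.
- The arm moves only by the tool apply_moves, never from a script. Its arguments are lists of equal length, an entry for each row: "offset": the shift along the tool's x, y, z in cm, a list of three; "dr": the turn, a rotation vector about the tool's x, y, z in rad, a list of three; "claw": the closure, from -1 (fully open) to 1 (shut). A call has exactly 10 rows; each row shifts and turns the commanded pose from where the row before left it, along the tool's axes as they then stand; what a row does not reach is not made up. A row lasts 1/8 s, in which the tool goes at most 62.5 mm and 10.7 degrees, less where a joint would pass 70% of its speed; a pose out of reach is approached as far as the arm can. A call with a gripper value outside its range is refused whole. The fingers move at their own pace and stop on an object; the grip force is fixed at half the most. Time passes only in rows, so rows that do not move let the fingers close, or fill a call up. It gives the time, the measured TCP pose, the force, the opening and the grip force at its end, in the units of the state.
- get_obs(): the state, without advancing time (a new reading comes with each control period).
- read_camera(name): name is "scene" or "top" or "wrist"; returns a dict with "pixels" (400x640x3 uint8, red, green, blue), "camera_matrix" (3x3 intrinsics, pixels), "D" ([k1, k2, p1, p2, k3] as OpenCV has them; the pictures are not rectified), "xyz" and "orientation" of the camera in the world; the wrist camera has in their place "T_tool_cam" (4x4, takes a point from camera to tool coordinates, whose origin is the TCP and whose axes are the flange's). Camera axes: x right, y down, z forward; pixel columns grow to the right and rows downward; lengths in m; the calibration is good to about 2 mm. A picture is of the moment at which its call begins: read the wrist's pose just before it. There is no depth.
- job_done(): hands the job in; it is judged then, once.
The state is a dict: "time": time; "joint_positions": joint angles; "qd": joint speeds; "tau": joint torques, N m; "eef_pos": TCP position; "eef_rot": TCP orientation; "ft_force": force on the tool from outside, world axes, zero at the start; "ft_torque": the same for the moment, N m; "opening": finger opening in m; "gripper_force": force on a finger pad.
Only numpy, scipy, OpenCV 4.12 (cv2) and the standard library are available. Lean on these libraries where they do the work, as an engineer would, in place of code of your own. Each camera call takes 0.05 s, during which the arm holds its last target. There are 200 camera calls.

## Working session

There is one attempt and no reset: what is moved stays moved. The work goes in short steps, Python scripts to look and compute and a tool call to move; the robot and the scene stay as the last step left them, time stands still between calls to the robot, and variables do not carry over. Pictures are saved under pics/ and viewed, at most 10 in all, crops included, and the job is handed in when it is done.

Besides the shell and the picture viewer there is one more tool, called after "Request:" in YAML: its name, and indented under it one key for each argument. apply_moves: Moves the arm, as the interface text tells. Its arguments: {"type":"object","properties":{"offset":{"type":"array"},"dr":{"type":"array"},"claw":{"type":"array"}},"required":["offset","dr","claw"]}

```bash
mkdir -p pics; cat > h.py <<'E'
import numpy as np, cv2
from scipy.spatial.transform import Rotation as R
from workcell import get_obs, read_camera, job_done, grip_point_offset
def cam(n):
    o=get_obs(); c=read_camera(n)
    K=np.array(c["camera_matrix"]);D=np.array(c["D"],float)
    if "T_tool_cam" in c:
        T=np.eye(4);T[:3,:3]=R.from_quat(o["eef_rot"]).as_matrix();T[:3,3]=o["eef_pos"]
        T=T@np.array(c["T_tool_cam"])
    else:
        T=np.eye(4);q=np.array(c["orientation"]);T[:3,:3]=R.from_quat(q).as_matrix() if q.size==4 else q;T[:3,3]=c["xyz"]
    return np.array(c["pixels"]),K,D,T
def plane(uv,K,D,T,z):
    n=cv2.undistortPoints(np.array(uv,float).reshape(-1,1,2),K,D).reshape(-1,2)
    d=np.c_[n,np.ones(len(n))]@T[:3,:3].T
    return T[:3,3]+d*((z-T[2,3])/d[:,2])[:,None]
def proj(P,K,D,T):
    p=(np.array(P,float).reshape(-1,3)-T[:3,3])@T[:3,:3]
    return cv2.projectPoints(p,np.zeros(3),np.zeros(3),K,D)[0].reshape(-1,2)
def save(n,im): cv2.imwrite(f"pics/{n}.png",im[:,:,::-1])
E
python3 - <<'E'
from h import *
o=get_obs();print(o,grip_point_offset)
for n in("scene","top"):
    im,K,D,T=cam(n);save(n,im);print(n,K,D,T.round(3))
im,K,D,T=cam("wrist");print(K,D,T.round(3),read_camera("wrist")["T_tool_cam"])
E
```

```text
{'time': 0.0, 'joint_positions': array([ 1.14946001,  0.42674029,  0.07384306,  1.60661538, -0.0341134 ,
        1.11078718, -0.06711995]), 'qd': array([0.0001376 , 0.00031233, 0.00161168, 0.00038338, 0.00105522,
       0.00218013, 0.00213212]), 'tau': array([-4.98778409e-04, -9.35819292e+01,  3.66744362e+00, -4.54192185e+01,
       -4.88865771e-02,  2.01952510e-02,  1.51145850e-04]), 'eef_pos': array([ 0.18109762, -0.64979348,  0.20476615]), 'eef_rot': array([ 9.90780566e-01,  1.35474915e-01, -1.27465564e-04, -6.32793728e-04]), 'ft_force': array([ 0.55782861,  0.25885686, -0.03542971]), 'ft_torque': array([ 0.00784942, -0.0262721 , -0.00820719]), 'gripper_force': 0.0, 'opening': 0.09390897368501079} 0.0188
scene [[457.00652555   0.         315.22666729]
 [  0.         457.00652555 207.8270494 ]
 [  0.           0.           1.        ]] [-0.07847072  0.          0.          0.          0.        ] [[ 0.855  0.404 -0.326  0.916]
 [ 0.519 -0.66   0.543 -0.736]
 [ 0.004 -0.633 -0.774  1.08 ]
 [ 0.     0.     0.     1.   ]]
top [[482.25210557   0.         319.29557983]
 [  0.         482.25210557 200.35512065]
 [  0.           0.           1.        ]] [-0.12541626  0.          0.          0.          0.        ] [[-0.025 -0.988  0.15   0.285]
 [-1.     0.024 -0.009 -0.08 ]
 [ 0.005 -0.15  -0.989  1.489]
 [ 0.     0.     0.     1.   ]]
[[350.11303824   0.         318.14871679]
 [  0.         350.11303824 202.81942752]
 [  0.           0.           1.        ]] [-0.02386418  0.          0.          0.          0.        ] [[ 0.269 -0.929 -0.254  0.255]
 [-0.963 -0.26  -0.07  -0.631]
 [-0.001  0.264 -0.965  0.383]
 [ 0.     0.     0.     1.   ]] [[ 9.60148418e-04 -9.64565178e-01 -2.63842938e-01  7.67035618e-02]
 [ 9.99999530e-01  8.91479722e-04  3.79989974e-04  1.18873366e-03]
 [-1.31314468e-04 -2.63843179e-01  9.64565581e-01 -1.78040132e-01]
 [ 0.00000000e+00  0.00000000e+00  0.00000000e+00  1.00000000e+00]]
```

View pics/top.png

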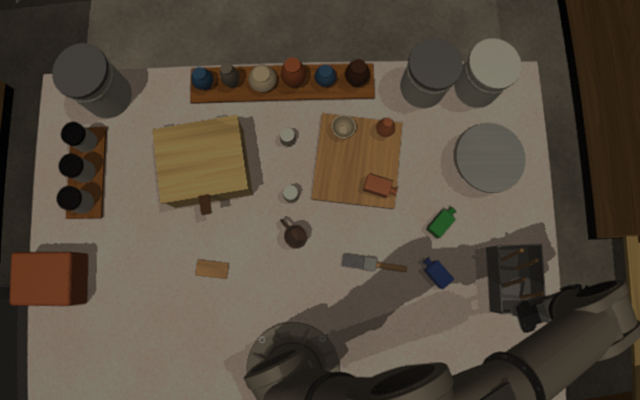

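View pics/scene.png

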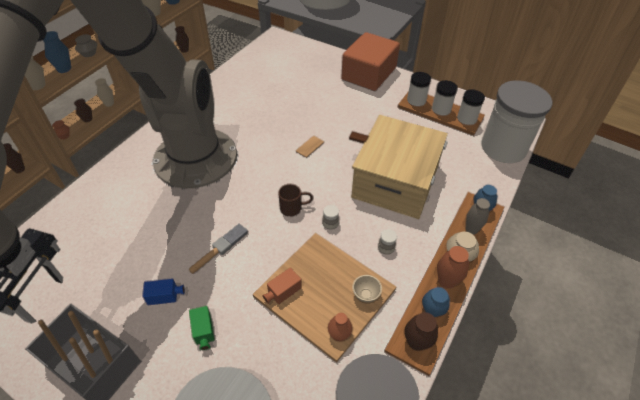

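Top view: the ware board is centred at (357,160). On it lie the fallen reddish bottle (body 378,185, neck to the right at 394,190), the vase (386,127) and the bowl (343,127). The chest is at (200,160), with its tongue at (205,204).

Bottle-shaped candidates are the reddish one (380,186), green (441,222) and blue (438,272). Only the reddish one fits, because it lies on the board and is bare clay. I'll measure it and confirm in a crop.

```bash
python3 - <<'E'
from h import *
im,K,D,T=cam("top")
hsv=cv2.cvtColor(im,cv2.COLOR_RGB2HSV)
def blob(m,x0,y0,x1,y1):
    z=np.zeros_like(m);z[y0:y1,x0:x1]=m[y0:y1,x0:x1]
    c=max(cv2.findContours(z,cv2.RETR_EXTERNAL,cv2.CHAIN_APPROX_NONE)[0],key=cv2.contourArea);return c
print(hsv[186,378],hsv[190,394],hsv[150,357],hsv[206,205],hsv[160,200])
red=((hsv[...,0]<10)|(hsv[...,0]>172)).astype(np.uint8)*255&((hsv[...,1]>140)*np.uint8(255))
c=blob(red,355,165,405,205);print("bottle",cv2.contourArea(c),cv2.minAreaRect(c),cv2.boundingRect(c))
dark=(hsv[...,2]<75).astype(np.uint8)*255
t=blob(dark,190,190,220,220);print("tongue",cv2.contourArea(t),cv2.minAreaRect(t))
print("t pts",plane(cv2.boxPoints(cv2.minAreaRect(t)),K,D,T,.143).round(4))
print("b pts",plane(cv2.boxPoints(cv2.minAreaRect(c)),K,D,T,.05).round(4))
cr=im.copy();cv2.drawContours(cr,[c],-1,(0,255,0),1) if 0 else 0
big=np.hstack([cv2.resize(cr[100:220,300:420],(400,400),interpolation=3),cv2.resize(im[100:220,140:260],(400,400),interpolation=3)])
s,K2,D2,T2=cam("scene")
big=np.vstack([big,np.hstack([cv2.resize(s[260:320,250:370],(400,200),interpolation=3),cv2.resize(s[110:170,330:450],(400,200),interpolation=3)])])
save("crop",big)
E
```

```text
[ 10 163 111] [ 10 168 102] [ 15 144 110] [ 13 154  58] [ 19 129 128]
bottle 0.0 ((386.0, 195.0), (0.0, 0.0), 0.0) (386, 195, 1, 1)
tongue 272.5 ((204.86285400390625, 204.44248962402344), (18.957914352416992, 29.600955963134766), 86.18592071533203)
t pts [[0.5108 0.2781 0.143 ]
 [0.5144 0.193  0.143 ]
 [0.4601 0.189  0.143 ]
 [0.4564 0.2736 0.143 ]]
b pts [[ 0.5149 -0.2951  0.05  ]
 [ 0.5149 -0.2951  0.05  ]
 [ 0.5149 -0.2951  0.05  ]
 [ 0.5149 -0.2951  0.05  ]]
```

View pics/crop.png

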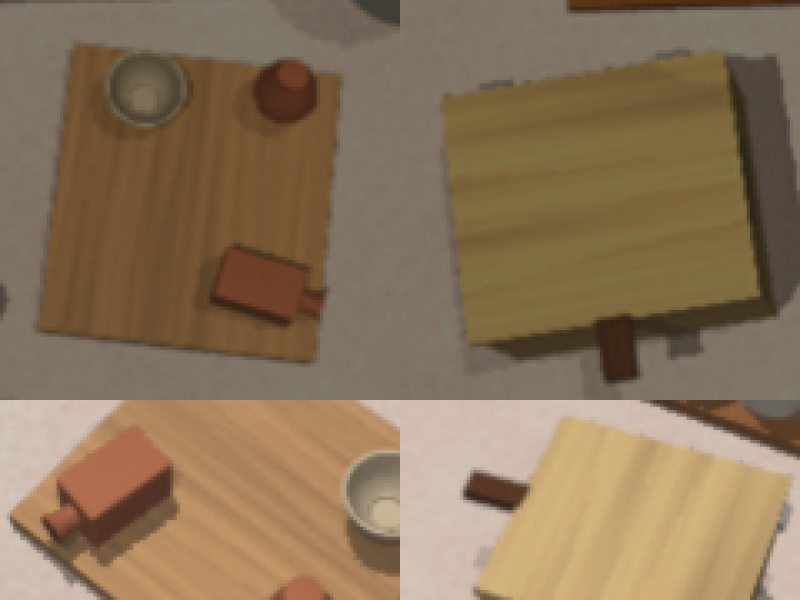

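Crop confirms the red-clay bottle: body top face at crop (213–310, 245–320), neck pointing right and slightly down, close to the board's corner. The chest tongue runs from (615,318) to (620,380) in the crop. I'll read corners from this.

```bash
python3 - <<'E'
from h import *
im,K,D,T=cam("top")
f=lambda L,x0,off:np.array([[ (a-off)/3.3333+x0-.35,b/3.3333+100-.35] for a,b in L])
b=plane(f([(234,248),(309,267),(293,314),(214,288)],300,0),K,D,T,.066);print("bottle top",b.round(4),b.mean(0).round(4))
print(np.linalg.norm(np.diff(np.r_[b,b[:1]],axis=0),axis=1).round(3))
n=(b[1]-b[0]+b[2]-b[3]);print("n deg",np.degrees(np.arctan2(n[1],n[0])))
print("neck end",plane(f([(322,302)],300,0),K,D,T,.042).round(4))
l=plane(f([(443,97),(724,52),(757,297),(470,343)],140,400),K,D,T,.142);print("lid",l.round(4))
print(np.linalg.norm(np.diff(np.r_[l,l[:1]],axis=0),axis=1).round(3))
x=(l[0]+l[1]-l[2]-l[3])/2;print("chest x deg",np.degrees(np.arctan2(x[1],x[0])))
t=plane(f([(598,318),(632,318),(638,377),(605,382)],140,400),K,D,T,.143);print("tongue",t.round(4))
bd=plane(f([(75,43),(341,73),(316,361),(38,330)],300,0),K,D,T,.018);print("board",bd.round(4))
E
```

```text
bottle top [[ 0.5775 -0.2468  0.066 ]
 [ 0.5585 -0.3142  0.066 ]
 [ 0.5158 -0.2976  0.066 ]
 [ 0.5412 -0.2271  0.066 ]] [ 0.5482 -0.2714  0.066 ]
[0.07  0.046 0.075 0.041]
n deg -107.88023189661236
neck end [[ 0.5302 -0.3285  0.042 ]]
lid [[0.7142 0.3935 0.142 ]
 [0.7469 0.1432 0.142 ]
 [0.5278 0.1137 0.142 ]
 [0.494  0.3621 0.142 ]]
[0.252 0.221 0.251 0.222]
chest x deg 7.885859952690917
tongue [[0.5128 0.2504 0.143 ]
 [0.5121 0.221  0.143 ]
 [0.4612 0.2153 0.143 ]
 [0.4576 0.2437 0.143 ]]
board [[ 0.791  -0.1088  0.018 ]
 [ 0.7561 -0.3627  0.018 ]
 [ 0.4789 -0.3243  0.018 ]
 [ 0.5142 -0.0674  0.018 ]]
```

```bash
cat >> h.py <<'E'
def Rt(yaw,tilt): return R.from_euler('z',yaw,degrees=True)*R.from_euler('x',180,degrees=True)*R.from_euler('y',tilt,degrees=True)
from scipy.linalg import expm,logm
def go(gp,Rg,N):
    "constant screw step per row (cm, rad) bringing the grasp point to gp with orientation Rg"
    o=get_obs();A=np.eye(4);A[:3,:3]=R.from_quat(o["eef_rot"]).as_matrix();A[:3,3]=o["eef_pos"]
    B=np.eye(4);B[:3,:3]=Rg.as_matrix();B[:3,3]=np.array(gp)+grip_point_offset*B[:3,2]
    S=np.real(expm(np.real(logm(np.linalg.inv(A)@B))/N))
    M=A.copy();P=[]
    for i in range(N): M=M@S;P.append(M[:3,3])
    P=np.array(P)
    print(N,"rows: off",(S[:3,3]*100).round(2),"dr",R.from_matrix(S[:3,:3]).as_rotvec().round(4),"path z",P[:,2].round(3),"mid",P[N//2-1].round(3))
def st():
    o=get_obs();m=R.from_quat(o["eef_rot"]).as_matrix()
    print("t",round(o["time"],2),"tcp",o["eef_pos"].round(4),"gp",(o["eef_pos"]-grip_point_offset*m[:,2]).round(4),"x",m[:,0].round(3),"z",m[:,2].round(3),"F",o["ft_force"].round(1),"q",o["joint_positions"].round(2),"op",round(o["opening"],4),o["gripper_force"])
E
python3 - <<'E'
from h import *
n=np.array([np.cos(np.radians(-108)),np.sin(np.radians(-108)),0]);z=np.array([0,0,1])
m=np.array([.545,-.282,.046])
h=m+.2*.7071*(z+n);print(h)
go(h,Rt(72,45),10);go([.47,-.38,.25],Rt(72,0),10)
E
```

```text
[ 0.50129882 -0.41649841  0.18742   ]
10 rows: off [3.96 0.31 1.78] dr [ 0.0386  0.0719 -0.0932] path z [0.188 0.173 0.161 0.152 0.147 0.145 0.147 0.153 0.162 0.174] mid [ 0.371 -0.568  0.147]
10 rows: off [ 4.11 -0.15 -0.26] dr [-0.     -0.     -0.0985] path z [0.208 0.21  0.213 0.216 0.218 0.221 0.223 0.226 0.229 0.231] mid [ 0.36  -0.551  0.218]
```

Request:
apply_moves:
  offset:
    - [4.1,-0.15,-0.26]
    - [4.1,-0.15,-0.26]
    - [4.1,-0.15,-0.26]
    - [4.1,-0.15,-0.26]
    - [4.1,-0.15,-0.26]
    - [4.1,-0.15,-0.26]
    - [4.1,-0.15,-0.26]
    - [4.1,-0.15,-0.26]
    - [4.1,-0.15,-0.26]
    - [4.1,-0.15,-0.26]
  dr:
    - [0,0,-0.0985]
    - [0,0,-0.0985]
    - [0,0,-0.0985]
    - [0,0,-0.0985]
    - [0,0,-0.0985]
    - [0,0,-0.0985]
    - [0,0,-0.0985]
    - [0,0,-0.0985]
    - [0,0,-0.0985]
    - [0,0,-0.0985]
  claw: [-1,-1,-1,-1,-1,-1,-1,-1,-1,-1]

```text
time: 1.6
eef_pos: [0.47, -0.3785, 0.2317]
eef_rot: [0.807, 0.591, -0.0, -0.0]
ft_force: [0.2, 0.5, -0.5]
opening: 0.094
gripper_force: 0.0
```

```bash
python3 - <<'E'
from h import *
st()
n=np.array([np.cos(np.radians(-108)),np.sin(np.radians(-108)),0]);z=np.array([0,0,1])
m=np.array([.545,-.282,.046])
go(m+.16*.7071*(z+n),Rt(72,45),10)
E
```

```text
t 1.6 tcp [ 0.47   -0.3785  0.2317] gp [ 0.47   -0.3785  0.2505] x [ 0.303  0.953 -0.   ] z [-0. -0. -1.] F [ 0.2  0.5 -0.5] q [ 0.78  0.3  -0.26  1.73  0.08  1.12  0.19] op 0.094 0.0
10 rows: off [-0.16  0.42  0.88] dr [-0.0003  0.0785  0.0006] path z [0.223 0.214 0.205 0.196 0.187 0.179 0.17  0.162 0.154 0.146] mid [ 0.489 -0.386  0.187]
```

Request:
apply_moves:
  offset:
    - [-0.16,0.42,0.88]
    - [-0.16,0.42,0.88]
    - [-0.16,0.42,0.88]
    - [-0.16,0.42,0.88]
    - [-0.16,0.42,0.88]
    - [-0.16,0.42,0.88]
    - [-0.16,0.42,0.88]
    - [-0.16,0.42,0.88]
    - [-0.16,0.42,0.88]
    - [-0.16,0.42,0.88]
  dr:
    - [0,0.0785,0]
    - [0,0.0785,0]
    - [0,0.0785,0]
    - [0,0.0785,0]
    - [0,0.0785,0]
    - [0,0.0785,0]
    - [0,0.0785,0]
    - [0,0.0785,0]
    - [0,0.0785,0]
    - [0,0.0785,0]
  claw: [-1,-1,-1,-1,-1,-1,-1,-1,-1,-1]

```text
time: 2.85
eef_pos: [0.5142, -0.3786, 0.1458]
eef_rot: [0.746, 0.544, 0.31, -0.226]
ft_force: [0.8, -0.3, 0.0]
opening: 0.0938
gripper_force: 0.0
```

```bash
python3 - <<'E'
from h import *
st()
im,K,D,T=cam("wrist");save("w1",im);print(T.round(3))
E
```

```text
t 2.85 tcp [ 0.5142 -0.3786  0.1458] gp [ 0.5101 -0.3913  0.1591] x [0.216 0.672 0.709] z [ 0.218  0.674 -0.706] F [ 0.8 -0.3  0. ] q [ 1.12  0.75 -0.37  1.48 -0.44  1.37  0.66] op 0.0938 0.0
[[ 0.952 -0.265  0.153  0.492]
 [-0.306 -0.826  0.473 -0.449]
 [ 0.001 -0.497 -0.867  0.325]
 [ 0.     0.     0.     1.   ]]
```

View pics/w1.png

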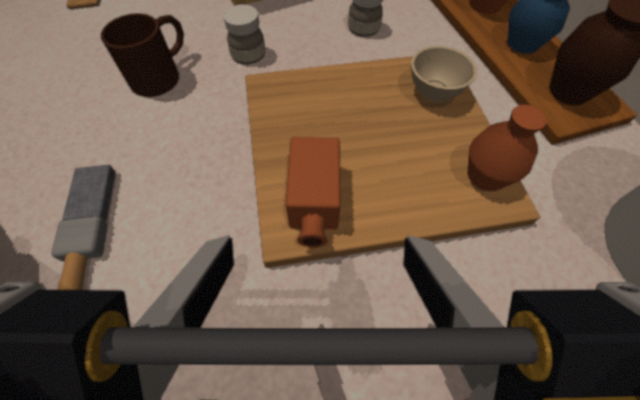

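The wrist view shows the bottle on the board. Its top face has corners near (291,139), (340,138), (338,209) and (289,208), and the neck points at me at (313,232). The bowl (443,75) and vase (505,150) are well clear.

```bash
python3 - <<'E'
from h import *
im,K,D,T=cam("wrist")
b=plane([(291,139),(340,138),(338,209),(289,208)],K,D,T,.066);print(b.round(4))
print(np.linalg.norm(np.diff(np.r_[b,b[:1]],axis=0),axis=1).round(3))
c=b.mean(0);nn=b[2]+b[3]-b[0]-b[1];a=np.degrees(np.arctan2(nn[1],nn[0]));print(c,a,"neck",plane([(312,232)],K,D,T,.042))
n=nn/np.linalg.norm(nn);m=c+.011*n;m[2]=.046;z=np.array([0,0,1])
print("mid",m)
g=Rt(a+180,45)
go(m+.1*.7071*(z+n),g,5);go(m,g,10)
E
```

```text
[[ 0.5332 -0.234   0.066 ]
 [ 0.5778 -0.2472  0.066 ]
 [ 0.5502 -0.3193  0.066 ]
 [ 0.5114 -0.3057  0.066 ]]
[0.046 0.077 0.041 0.075]
[ 0.54315789 -0.27658333  0.066     ] -108.96407908202275 neck [[ 0.52612302 -0.32191093  0.042     ]]
mid [ 0.53958316 -0.28698628  0.046     ]
5 rows: off [-0.03 -0.08  1.11] dr [-0.0029 -0.0006  0.0021] path z [0.135 0.127 0.119 0.111 0.103] mid [ 0.516 -0.364  0.127]
10 rows: off [-0.01 -0.03  1.55] dr [-0.0014 -0.0003  0.0011] path z [0.132 0.121 0.11  0.099 0.088 0.077 0.066 0.055 0.044 0.033] mid [ 0.528 -0.327  0.088]
```

Request:
apply_moves:
  offset:
    - [0,-0.05,1.55]
    - [0,-0.05,1.55]
    - [0,-0.05,1.55]
    - [0,-0.05,1.55]
    - [0,-0.05,1.55]
    - [0,-0.05,1.55]
    - [0,-0.05,1.55]
    - [0,0,1.55]
    - [0,0,1.55]
    - [0,0,1.5]
  dr:
    - [-0.0014,0,0.0011]
    - [-0.0014,0,0.0011]
    - [-0.0014,0,0.0011]
    - [-0.0014,0,0.0011]
    - [-0.0014,0,0.0011]
    - [-0.0014,0,0.0011]
    - [-0.0014,0,0.0011]
    - [-0.0014,0,0.0011]
    - [-0.0014,0,0.0011]
    - [-0.0014,0,0.0011]
  claw: [-1,-1,-1,-1,-1,-1,-1,-1,-1,-1]

```text
time: 4.2
eef_pos: [0.5453, -0.2745, 0.0356]
eef_rot: [0.752, 0.537, 0.312, -0.221]
ft_force: [0.5, 0.1, -0.3]
opening: 0.094
gripper_force: 0.0
```

```bash
python3 - <<'E'
from h import *
st()
im,K,D,T=cam("wrist");save("w2",im)
E
```

```text
t 4.2 tcp [ 0.5453 -0.2745  0.0356] gp [ 0.5409 -0.287   0.0489] x [0.229 0.669 0.707] z [ 0.232  0.668 -0.707] F [ 0.5  0.1 -0.3] q [ 1.04  0.81 -0.42  1.69 -0.49  1.07  0.69] op 0.094 0.0
```

View pics/w2.png

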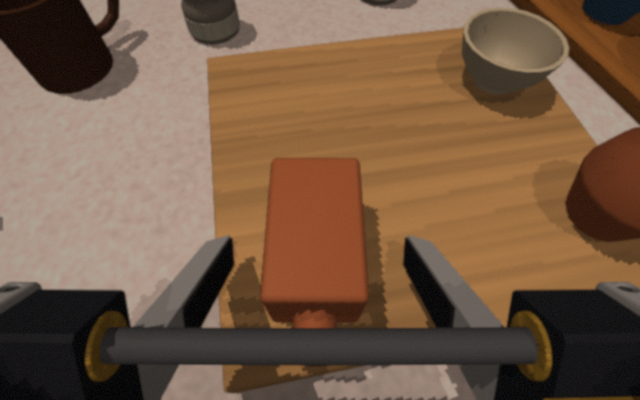

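The bottle sits centred between the fingers (body 265–365, pads 230 and 405) and is aligned with the tool. I'll close the gripper.

Request:
apply_moves:
  offset:
    - [0,0,0.3]
    - [0,0,0]
    - [0,0,0]
    - [0,0,0]
    - [0,0,0]
    - [0,0,0]
    - [0,0,0]
    - [0,0,0]
    - [0,0,0]
    - [0,0,0]
  dr:
    - [0,0,0]
    - [0,0,0]
    - [0,0,0]
    - [0,0,0]
    - [0,0,0]
    - [0,0,0]
    - [0,0,0]
    - [0,0,0]
    - [0,0,0]
    - [0,0,0]
  claw: [-0.6,-0.4,-0.2,0,0.2,0.5,1,1,1,1]

```text
time: 5.5
eef_pos: [0.5456, -0.2733, 0.0343]
eef_rot: [0.752, 0.537, 0.312, -0.221]
ft_force: [-3.9, -1.7, 5.6]
opening: 0.048
gripper_force: 30.0
```

```bash
python3 - <<'E'
from h import *
st()
z=np.array([0,0,1.]);o=get_obs();m=R.from_quat(o["eef_rot"]).as_matrix()
gp=o["eef_pos"]-grip_point_offset*m[:,2]
go(gp+[0,0,.1],R.from_quat(o["eef_rot"]),10)
E
```

```text
t 5.5 tcp [ 0.5456 -0.2733  0.0343] gp [ 0.5413 -0.2858  0.0476] x [0.229 0.669 0.707] z [ 0.232  0.668 -0.707] F [-3.9 -1.7  5.6] q [ 1.04  0.81 -0.42  1.69 -0.49  1.06  0.69] op 0.048 29.99315321445465
10 rows: off [ 0.71  0.   -0.71] dr [ 0.  0. -0.] path z [0.044 0.054 0.064 0.074 0.084 0.094 0.104 0.114 0.124 0.134] mid [ 0.546 -0.273  0.084]
```

Request:
apply_moves:
  offset:
    - [0.7,0,-0.7]
    - [0.7,0,-0.7]
    - [0.7,0,-0.7]
    - [0.7,0,-0.7]
    - [0.7,0,-0.7]
    - [0.7,0,-0.7]
    - [0.7,0,-0.7]
    - [0.7,0,-0.7]
    - [0.7,0,-0.7]
    - [0.7,0,-0.7]
  dr:
    - [0,0,0]
    - [0,0,0]
    - [0,0,0]
    - [0,0,0]
    - [0,0,0]
    - [0,0,0]
    - [0,0,0]
    - [0,0,0]
    - [0,0,0]
    - [0,0,0]
  claw: [1,1,1,1,1,1,1,1,1,1]

```text
time: 6.75
eef_pos: [0.5455, -0.273, 0.1338]
eef_rot: [0.752, 0.537, 0.312, -0.221]
ft_force: [-0.3, -0.5, -2.7]
opening: 0.048
gripper_force: 30.0
```

```bash
python3 - <<'E'
from h import *
st()
for n in (-35,-60): go([.6,-.22,.15],Rt(n+180,-45),20)
E
```

```text
t 6.75 tcp [ 0.5455 -0.273   0.1338] gp [ 0.5412 -0.2856  0.1471] x [0.229 0.669 0.707] z [ 0.232  0.668 -0.707] F [-0.3 -0.5 -2.7] q [ 1.05  0.67 -0.43  1.67 -0.51  1.19  0.61] op 0.048 29.98610347509384
20 rows: off [0.15 0.39 0.07] dr [ 0.0001 -0.0663 -0.0708] path z [0.134 0.135 0.136 0.136 0.137 0.138 0.139 0.139 0.14  0.14  0.141 0.141
 0.141 0.141 0.141 0.141 0.14  0.139 0.138 0.137] mid [ 0.585 -0.26   0.14 ]
20 rows: off [0.21 0.33 0.04] dr [ 0.0001 -0.0732 -0.0472] path z [0.135 0.136 0.137 0.139 0.14  0.14  0.141 0.142 0.143 0.143 0.143 0.143
 0.143 0.143 0.142 0.142 0.141 0.14  0.138 0.137] mid [ 0.58  -0.258  0.143]
```

Request:
apply_moves:
  offset:
    - [0.15,0.39,0.07]
    - [0.15,0.39,0.07]
    - [0.15,0.39,0.07]
    - [0.15,0.39,0.07]
    - [0.15,0.39,0.07]
    - [0.15,0.39,0.07]
    - [0.15,0.39,0.07]
    - [0.15,0.39,0.07]
    - [0.15,0.39,0.07]
    - [0.15,0.39,0.07]
  dr:
    - [0,-0.0663,-0.0708]
    - [0,-0.0663,-0.0708]
    - [0,-0.0663,-0.0708]
    - [0,-0.0663,-0.0708]
    - [0,-0.0663,-0.0708]
    - [0,-0.0663,-0.0708]
    - [0,-0.0663,-0.0708]
    - [0,-0.0663,-0.0708]
    - [0,-0.0663,-0.0708]
    - [0,-0.0663,-0.0708]
  claw: [1,1,1,1,1,1,1,1,1,1]

```text
time: 8.0
eef_pos: [0.5844, -0.2591, 0.1404]
eef_rot: [0.581, 0.802, 0.111, 0.082]
ft_force: [0.0, -0.6, -3.3]
opening: 0.0473
gripper_force: 30.0
```

Request:
apply_moves:
  offset:
    - [0.15,0.39,0.07]
    - [0.15,0.39,0.07]
    - [0.15,0.39,0.07]
    - [0.15,0.39,0.07]
    - [0.15,0.39,0.07]
    - [0.15,0.39,0.07]
    - [0.15,0.39,0.07]
    - [0.15,0.39,0.07]
    - [0.15,0.39,0.07]
    - [0.15,0.39,0.07]
  dr:
    - [0,-0.0663,-0.0708]
    - [0,-0.0663,-0.0708]
    - [0,-0.0663,-0.0708]
    - [0,-0.0663,-0.0708]
    - [0,-0.0663,-0.0708]
    - [0,-0.0663,-0.0708]
    - [0,-0.0663,-0.0708]
    - [0,-0.0663,-0.0708]
    - [0,-0.0663,-0.0708]
    - [0,-0.0663,-0.0708]
  claw: [1,1,1,1,1,1,1,1,1,1]

```text
time: 9.25
eef_pos: [0.607, -0.2337, 0.1365]
eef_rot: [0.308, 0.881, -0.101, 0.343]
ft_force: [-1.6, 0.1, -3.3]
opening: 0.048
gripper_force: 30.0
```

```bash
python3 - <<'E'
from h import *
st()
go([.6,-.22,.15],Rt(145,-45),10)
im,K,D,T=cam("scene");p=proj([.6,-.22,.15],K,D,T)[0].astype(int);print(p)
save("s2",cv2.resize(im[p[1]-75:p[1]+75,p[0]-100:p[0]+100],(800,600),interpolation=3))
E
```

```text
t 9.25 tcp [ 0.607  -0.2337  0.1365] gp [ 0.5968 -0.2263  0.1505] x [-0.574  0.474 -0.667] z [ 0.542 -0.39  -0.744] F [-1.6  0.1 -3.3] q [-0.07  0.26  0.16  2.31  1.77  0.33 -0.71] op 0.048 29.985787868499756
10 rows: off [ 0.    0.07 -0.  ] dr [-0.001  -0.0053 -0.0059] path z [0.137 0.137 0.137 0.137 0.137 0.137 0.137 0.137 0.137 0.137] mid [ 0.609 -0.231  0.137]
[312 257]
```

View pics/s2.png

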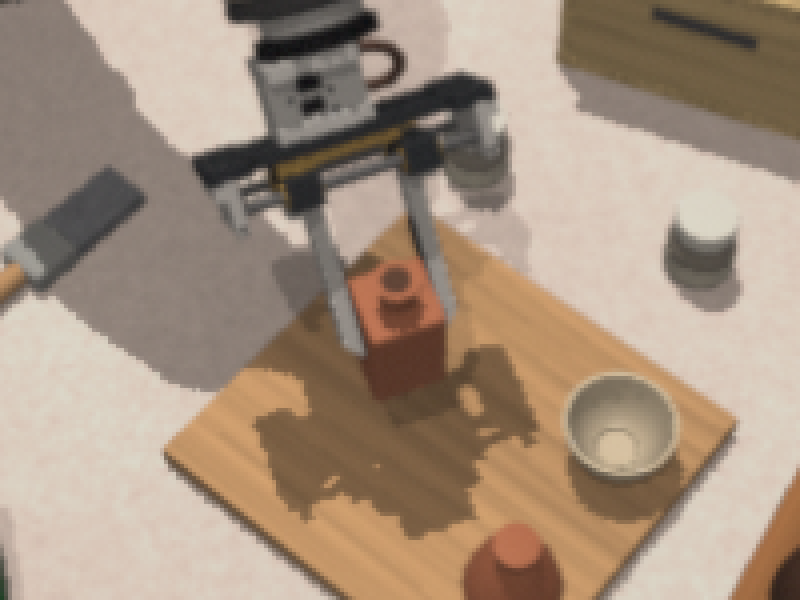

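The bottle is upright in the grip above the board, near crop (400,330), clear of bowl and vase. I'll descend with a small orientation correction.

```bash
python3 - <<'E'
from h import *
go([.61,-.225,.076],Rt(145,-45),10)
E
```

```text
10 rows: off [0.42 0.06 0.61] dr [-0.0007 -0.0051 -0.0051] path z [0.128 0.121 0.114 0.106 0.099 0.092 0.085 0.077 0.07  0.063] mid [ 0.614 -0.232  0.099]
```

Request:
apply_moves:
  offset:
    - [0.42,0.06,0.61]
    - [0.42,0.06,0.61]
    - [0.42,0.06,0.61]
    - [0.42,0.06,0.61]
    - [0.42,0.06,0.61]
    - [0.42,0.06,0.61]
    - [0.42,0.06,0.61]
    - [0.42,0.06,0.61]
    - [0.42,0.06,0.61]
    - [0.42,0.06,0.61]
  dr:
    - [-0.0007,-0.0051,-0.0051]
    - [-0.0007,-0.0051,-0.0051]
    - [-0.0007,-0.0051,-0.0051]
    - [-0.0007,-0.0051,-0.0051]
    - [-0.0007,-0.0051,-0.0051]
    - [-0.0007,-0.0051,-0.0051]
    - [-0.0007,-0.0051,-0.0051]
    - [-0.0007,-0.0051,-0.0051]
    - [-0.0007,-0.0051,-0.0051]
    - [-0.0007,-0.0051,-0.0051]
  claw: [1,1,1,1,1,1,1,1,1,1]

```text
time: 10.55
eef_pos: [0.6198, -0.2351, 0.0624]
eef_rot: [0.283, 0.881, -0.115, 0.363]
ft_force: [0.2, 1.3, -3.2]
opening: 0.0476
gripper_force: 30.0
```

```bash
python3 - <<'E'
from h import *
st()
go([.61,-.225,.066],Rt(145,-45),10)
E
```

```text
t 10.55 tcp [ 0.6198 -0.2351  0.0624] gp [ 0.609  -0.2275  0.0757] x [-0.577  0.415 -0.704] z [ 0.574 -0.407 -0.711] F [ 0.2  1.3 -3.2] q [ 0.08  0.45 -0.03  2.33  2.24  0.51 -1.16] op 0.0476 29.98526304960251
10 rows: off [0.07 0.03 0.06] dr [-0.0005 -0.0005 -0.0009] path z [0.061 0.06  0.059 0.059 0.058 0.057 0.056 0.055 0.054 0.053] mid [ 0.62  -0.234  0.058]
```

Request:
apply_moves:
  offset:
    - [0.07,0,0.07]
    - [0.07,0,0.07]
    - [0.07,0,0.07]
    - [0.07,0,0.07]
    - [0.07,0,0.07]
    - [0.07,0,0.07]
    - [0.07,0,0.07]
    - [0,0,0]
    - [0,0,0]
    - [0,0,0]
  dr:
    - [-0.001,0,-0.001]
    - [-0.001,0,-0.001]
    - [-0.001,0,-0.001]
    - [-0.001,0,-0.001]
    - [-0.001,0,-0.001]
    - [0,0,0]
    - [0,0,0]
    - [0,0,0]
    - [0,0,0]
    - [0,0,0]
  claw: [1,1,1,1,1,1,1,1,1,1]

```text
time: 11.8
eef_pos: [0.6212, -0.2357, 0.0587]
eef_rot: [0.28, 0.88, -0.114, 0.366]
ft_force: [-13.9, 7.8, 30.8]
opening: 0.0477
gripper_force: 30.0
```

Request:
apply_moves:
  offset:
    - [-0.07,0,-0.07]
    - [-0.07,0,-0.07]
    - [-0.05,0,-0.05]
    - [0,0,0]
    - [0,0,0]
    - [0,0,0]
    - [0,0,0]
    - [0,0,0]
    - [0,0,0]
    - [0,0,0]
  dr:
    - [0,0,0]
    - [0,0,0]
    - [0,0,0]
    - [0,0,0]
    - [0,0,0]
    - [0,0,0]
    - [0,0,0]
    - [0,0,0]
    - [0,0,0]
    - [0,0,0]
  claw: [1,1,1,1,1,1,1,1,1,1]

```text
time: 13.05
eef_pos: [0.62, -0.235, 0.0588]
eef_rot: [0.28, 0.881, -0.113, 0.363]
ft_force: [-1.3, 1.4, 7.5]
opening: 0.048
gripper_force: 30.0
```

```bash
python3 - <<'E'
from h import *
st()
E
```

```text
t 13.05 tcp [ 0.62   -0.235   0.0588] gp [ 0.6091 -0.2275  0.0722] x [-0.58   0.41  -0.704] z [ 0.577 -0.403 -0.71 ] F [-1.3  1.4  7.5] q [ 0.09  0.46 -0.04  2.33  2.27  0.52 -1.17] op 0.048 29.999865889549255
```

Request:
apply_moves:
  offset:
    - [0,0,0]
    - [0,0,0]
    - [0,0,0]
    - [0,0,0]
    - [0,0,0]
    - [0,0,0]
    - [0,0,0]
    - [0,0,0]
    - [0,0,0]
    - [0,0,0]
  dr:
    - [0,0,0]
    - [0,0,0]
    - [0,0,0]
    - [0,0,0]
    - [0,0,0]
    - [0,0,0]
    - [0,0,0]
    - [0,0,0]
    - [0,0,0]
    - [0,0,0]
  claw: [0,-0.05,-0.1,-0.2,-0.3,-0.45,-0.6,-0.8,-1,-1]

```text
time: 14.3
eef_pos: [0.6197, -0.235, 0.0585]
eef_rot: [0.28, 0.882, -0.113, 0.363]
ft_force: [-0.4, 0.1, 0.4]
opening: 0.0939
gripper_force: 0.0
```

```bash
python3 - <<'E'
from h import *
st()
im,K,D,T=cam("wrist");s,*_=cam("scene")
save("rel",np.hstack([cv2.resize(im,(400,250)),cv2.resize(s[200:300,230:390],(400,250),interpolation=3)]))
E
```

```text
t 14.3 tcp [ 0.6197 -0.235   0.0585] gp [ 0.6089 -0.2274  0.0718] x [-0.58   0.411 -0.703] z [ 0.577 -0.403 -0.711] F [-0.4  0.1  0.4] q [ 0.09  0.46 -0.04  2.33  2.27  0.52 -1.17] op 0.0939 0.0
```

View pics/rel.png

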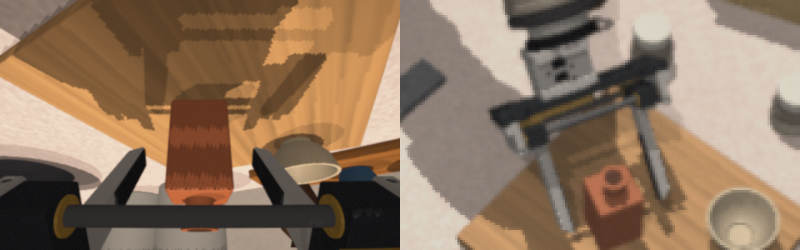

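The bottle stands free on the board between the open fingers. I'll raise the gripper straight up clear of it, then move to the chest.

Request:
apply_moves:
  offset:
    - [-0.6,0,-0.6]
    - [-1.2,0,-1.2]
    - [-1.2,0,-1.2]
    - [-1.2,0,-1.2]
    - [-1.2,0,-1.2]
    - [-1.2,0,-1.2]
    - [-1.2,0,-1.2]
    - [-1.2,0,-1.2]
    - [-1.2,0,-1.2]
    - [-1.2,0,-1.2]
  dr:
    - [0,0,0]
    - [0,0,0]
    - [0,0,0]
    - [0,0,0]
    - [0,0,0]
    - [0,0,0]
    - [0,0,0]
    - [0,0,0]
    - [0,0,0]
    - [0,0,0]
  claw: [-1,-1,-1,-1,-1,-1,-1,-1,-1,-1]

```text
time: 15.65
eef_pos: [0.6202, -0.2355, 0.2209]
eef_rot: [0.28, 0.882, -0.113, 0.363]
ft_force: [0.1, 0.3, -0.4]
opening: 0.0938
gripper_force: 0.0
```

```bash
python3 - <<'E'
from h import *
st()
go([.481,.2325,.256],Rt(187.9,-20),20)
go([.481,.2325,.256],Rt(187.9,-20),10)
E
```

```text
t 15.65 tcp [ 0.6202 -0.2355  0.2209] gp [ 0.6093 -0.2279  0.2343] x [-0.58   0.411 -0.704] z [ 0.578 -0.402 -0.711] F [ 0.1  0.3 -0.4] q [-0.15  0.12  0.23  2.26  1.38  0.35 -0.22] op 0.0938 0.0
20 rows: off [ 0.99  2.14 -0.81] dr [-0.0201  0.0206 -0.032 ] path z [0.22  0.219 0.218 0.217 0.217 0.216 0.216 0.216 0.216 0.216 0.217 0.218
 0.219 0.221 0.223 0.225 0.228 0.231 0.234 0.238] mid [0.597 0.012 0.216]
10 rows: off [ 2.04  4.24 -1.69] dr [-0.0401  0.0413 -0.0641] path z [0.219 0.217 0.216 0.216 0.216 0.218 0.221 0.225 0.231 0.238] mid [0.597 0.012 0.216]
```

Request:
apply_moves:
  offset:
    - [1,2.14,-0.8]
    - [1,2.14,-0.8]
    - [1,2.14,-0.8]
    - [1,2.14,-0.8]
    - [1,2.14,-0.8]
    - [1,2.14,-0.8]
    - [1,2.14,-0.8]
    - [1,2.14,-0.8]
    - [1,2.14,-0.8]
    - [1,2.14,-0.8]
  dr:
    - [-0.02,0.0206,-0.032]
    - [-0.02,0.0206,-0.032]
    - [-0.02,0.0206,-0.032]
    - [-0.02,0.0206,-0.032]
    - [-0.02,0.0206,-0.032]
    - [-0.02,0.0206,-0.032]
    - [-0.02,0.0206,-0.032]
    - [-0.02,0.0206,-0.032]
    - [-0.02,0.0206,-0.032]
    - [-0.02,0.0206,-0.032]
  claw: [-1,-1,-1,-1,-1,-1,-1,-1,-1,-1]

```text
time: 16.9
eef_pos: [0.5969, 0.0119, 0.2142]
eef_rot: [0.108, 0.954, -0.052, 0.274]
ft_force: [-0.1, -0.0, -0.2]
opening: 0.094
gripper_force: 0.0
```

```bash
python3 - <<'E'
from h import *
st()
for a in (-20,-5): go([.481,.2325,.256],Rt(187.9,a),10)
E
```

```text
t 16.9 tcp [0.5969 0.0119 0.2142] gp [0.5873 0.0149 0.2301] x [-0.826  0.178 -0.535] z [ 0.512 -0.158 -0.844] F [-0.1 -0.  -0.2] q [-0.3   0.06 -0.02  2.21  0.7   0.51  0.46] op 0.094 0.0
10 rows: off [ 0.98  2.14 -0.83] dr [-0.02    0.0206 -0.032 ] path z [0.215 0.216 0.218 0.22  0.222 0.224 0.227 0.231 0.234 0.238] mid [0.552 0.128 0.222]
10 rows: off [ 1.12  2.13 -0.74] dr [-0.0158  0.0464 -0.0346] path z [0.214 0.214 0.214 0.215 0.217 0.22  0.223 0.227 0.232 0.237] mid [0.548 0.128 0.217]
```

Request:
apply_moves:
  offset:
    - [1.05,2.13,-0.78]
    - [1.05,2.13,-0.78]
    - [1.05,2.13,-0.78]
    - [1.05,2.13,-0.78]
    - [1.05,2.13,-0.78]
    - [1.05,2.13,-0.78]
    - [1.05,2.13,-0.78]
    - [1.05,2.13,-0.78]
    - [1.05,2.13,-0.78]
    - [1.05,2.13,-0.78]
  dr:
    - [-0.018,0.034,-0.033]
    - [-0.018,0.034,-0.033]
    - [-0.018,0.034,-0.033]
    - [-0.018,0.034,-0.033]
    - [-0.018,0.034,-0.033]
    - [-0.018,0.034,-0.033]
    - [-0.018,0.034,-0.033]
    - [-0.018,0.034,-0.033]
    - [-0.018,0.034,-0.033]
    - [-0.018,0.034,-0.033]
  claw: [-1,-1,-1,-1,-1,-1,-1,-1,-1,-1]

```text
time: 18.15
eef_pos: [0.4859, 0.2329, 0.2375]
eef_rot: [-0.067, 0.992, 0.009, 0.106]
ft_force: [-0.3, 0.6, -0.0]
opening: 0.0939
gripper_force: 0.0
```

```bash
python3 - <<'E'
from h import *
st()
im,K,D,T=cam("wrist");save("w3",im);print(proj([.481,.2325,.143],K,D,T))
E
```

```text
t 18.15 tcp [0.4859 0.2329 0.2375] gp [0.482  0.2324 0.2559] x [-0.969 -0.131 -0.212] z [ 0.209  0.031 -0.977] F [-0.3  0.6 -0. ] q [-0.43  0.07 -0.22  2.02  0.15  0.87  0.98] op 0.0939 0.0
[[319.49466137 175.97702176]]
```

View pics/w3.png

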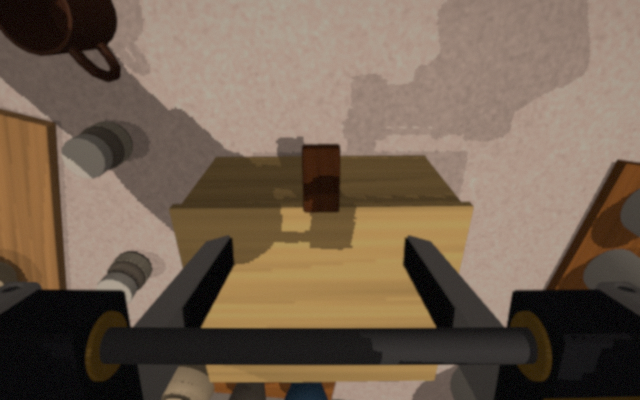

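The wrist view shows the tongue at columns 303–340, rows 145–211, centred between the fingers and matching the predicted (319,176). I'll descend 12 cm to it.

```bash
python3 - <<'E'
from h import *
im,K,D,T=cam("wrist");t=plane([(303,145),(340,145),(339,211),(305,211)],K,D,T,.143);print(t.round(4))
tip=(t[0]+t[1])/2;root=(t[2]+t[3])/2;p=tip+(root-tip)*22/52;print(p,np.degrees(np.arctan2(*(root-tip)[1::-1])))
go([.481,.232,.136],Rt(187.9,-12),10)
E
```

```text
[[0.4571 0.2195 0.143 ]
 [0.4533 0.247  0.143 ]
 [0.5091 0.2557 0.143 ]
 [0.513  0.2279 0.143 ]]
[0.47882509 0.23686191 0.143     ] 8.67597468186714
10 rows: off [ 0.27 -0.02  1.17] dr [ 0.0003  0.0005 -0.0002] path z [0.226 0.214 0.202 0.19  0.178 0.166 0.154 0.142 0.13  0.118] mid [0.486 0.233 0.178]
```

Request:
apply_moves:
  offset:
    - [0.27,0.02,1.17]
    - [0.27,0.02,1.17]
    - [0.27,0.02,1.17]
    - [0.27,0.02,1.17]
    - [0.27,0.02,1.17]
    - [0.27,0.02,1.17]
    - [0.27,0.02,1.17]
    - [0.27,0.02,1.17]
    - [0.27,0.02,1.17]
    - [0.27,0.02,1.17]
  dr:
    - [0,0,0]
    - [0,0,0]
    - [0,0,0]
    - [0,0,0]
    - [0,0,0]
    - [0,0,0]
    - [0,0,0]
    - [0,0,0]
    - [0,0,0]
    - [0,0,0]
  claw: [-1,-1,-1,-1,-1,-1,-1,-1,-1,-1]

```text
time: 19.5
eef_pos: [0.4845, 0.234, 0.1159]
eef_rot: [-0.066, 0.992, 0.008, 0.106]
ft_force: [-0.6, -0.0, 0.2]
opening: 0.0947
gripper_force: 0.0
```

Request:
apply_moves:
  offset:
    - [0,0,0]
    - [0,0,0]
    - [0,0,0]
    - [0,0,0]
    - [0,0,0]
    - [0,0,0]
    - [0,0,0]
    - [0,0,0]
    - [0,0,0]
    - [0,0,0]
  dr:
    - [0,0,0]
    - [0,0,0]
    - [0,0,0]
    - [0,0,0]
    - [0,0,0]
    - [0,0,0]
    - [0,0,0]
    - [0,0,0]
    - [0,0,0]
    - [0,0,0]
  claw: [-0.6,-0.3,0,0.3,0.6,1,1,1,1,1]

```text
time: 20.75
eef_pos: [0.4844, 0.2352, 0.1168]
eef_rot: [-0.067, 0.992, 0.008, 0.106]
ft_force: [-0.8, 5.6, -1.9]
opening: 0.0296
gripper_force: 30.0
```

```bash
cat >> h.py <<'E'
def lid(da,N):
    "constant screw step: tool turns with the lid by da deg about the hinge (axis along chest y)"
    o=get_obs();A=np.eye(4);A[:3,:3]=R.from_quat(o["eef_rot"]).as_matrix();A[:3,3]=o["eef_pos"]
    ya=np.radians(8.1);cx=np.array([np.cos(ya),np.sin(ya),0]);cy=np.array([-np.sin(ya),np.cos(ya),0])
    h=np.array([.480,.2345,.130])+.255*cx
    Q=R.from_rotvec(cy*np.radians(da)/N).as_matrix();G=np.eye(4);G[:3,:3]=Q;G[:3,3]=h-Q@h
    S=np.linalg.inv(A)@G@A
    print("off",(S[:3,3]*100).round(3),"dr",R.from_matrix(S[:3,:3]).as_rotvec().round(4))
    gp=A[:3,3]-grip_point_offset*A[:3,2]-h;x=gp@cx
    print("lid angle est",np.degrees(np.arctan2(gp[2],-x)-np.arctan2(.006,.255)),"radius",np.hypot(x,gp[2]))
E
python3 - <<'E'
from h import *
st();lid(45,20);lid(45,30)
E
```

```text
t 20.75 tcp [0.4844 0.2352 0.1168] gp [0.4805 0.2346 0.1352] x [-0.968 -0.13  -0.212] z [ 0.21   0.031 -0.977] F [-0.8  5.6 -1.9] q [-0.46  0.22 -0.21  2.15  0.26  0.61  0.85] op 0.0296 30.00779092311859
off [-0.177  0.002 -0.969] dr [0.0003 0.0393 0.    ]
lid angle est -0.18644095234485625 radius 0.2545647620556972
off [-0.114  0.002 -0.647] dr [0.0002 0.0262 0.    ]
lid angle est -0.18644095234485625 radius 0.2545647620556972
```

Request:
apply_moves:
  offset:
    - [-0.11,0,-0.65]
    - [-0.11,0,-0.65]
    - [-0.11,0,-0.65]
    - [-0.11,0,-0.65]
    - [-0.11,0,-0.65]
    - [-0.11,0,-0.65]
    - [-0.11,0,-0.65]
    - [-0.11,0,-0.65]
    - [-0.11,0,-0.65]
    - [-0.11,0,-0.65]
  dr:
    - [0,0.0262,0]
    - [0,0.0262,0]
    - [0,0.0262,0]
    - [0,0.0262,0]
    - [0,0.0262,0]
    - [0,0.0262,0]
    - [0,0.0262,0]
    - [0,0.0262,0]
    - [0,0.0262,0]
    - [0,0.0262,0]
  claw: [1,1,1,1,1,1,1,1,1,1]

```text
time: 22.0
eef_pos: [0.4895, 0.2359, 0.1826]
eef_rot: [-0.067, 0.997, -0.0, -0.024]
ft_force: [2.7, 6.9, -3.4]
opening: 0.0296
gripper_force: 30.0
```

```bash
python3 - <<'E'
from h import *
st();lid(30,20)
E
```

```text
t 22.0 tcp [0.4895 0.2359 0.1826] gp [0.4904 0.236  0.2014] x [-0.99  -0.134  0.048] z [-0.048 -0.003 -0.999] F [ 2.7  6.9 -3.4] q [-0.36  0.27 -0.23  1.88  0.04  1.04  1.1 ] op 0.0296 30.0043523311615
off [-0.115  0.003 -0.647] dr [0.0002 0.0262 0.0001]
lid angle est 14.927201694886993 radius 0.2546651706559929
```

Tracking well at 15°. I'll continue with the remaining 30°.

Request:
apply_moves:
  offset:
    - [-0.115,0,-0.65]
    - [-0.115,0,-0.65]
    - [-0.115,0,-0.65]
    - [-0.115,0,-0.65]
    - [-0.115,0,-0.65]
    - [-0.115,0,-0.65]
    - [-0.115,0,-0.65]
    - [-0.115,0,-0.65]
    - [-0.115,0,-0.65]
    - [-0.115,0,-0.65]
  dr:
    - [0,0.0262,0]
    - [0,0.0262,0]
    - [0,0.0262,0]
    - [0,0.0262,0]
    - [0,0.0262,0]
    - [0,0.0262,0]
    - [0,0.0262,0]
    - [0,0.0262,0]
    - [0,0.0262,0]
    - [0,0.0262,0]
  claw: [1,1,1,1,1,1,1,1,1,1]

```text
time: 23.25
eef_pos: [0.5111, 0.2391, 0.2443]
eef_rot: [-0.067, 0.986, -0.009, -0.155]
ft_force: [2.5, 9.7, -4.1]
opening: 0.0298
gripper_force: 30.0
```

```bash
python3 - <<'E'
from h import *
st();lid(15,10)
E
```

```text
t 23.25 tcp [0.5111 0.2391 0.2443] gp [0.5168 0.2398 0.2622] x [-0.943 -0.129  0.306] z [-0.304 -0.038 -0.952] F [ 2.5  9.7 -4.1] q [-0.32  0.41 -0.21  1.58 -0.04  1.45  1.18] op 0.0298 29.993205964565277
off [-0.114  0.004 -0.647] dr [0.0001 0.0262 0.0001]
lid angle est 29.90517429721587 radius 0.25476122236741366
```

Request:
apply_moves:
  offset:
    - [-0.115,0.01,-0.65]
    - [-0.115,0.01,-0.65]
    - [-0.115,0.01,-0.65]
    - [-0.115,0.01,-0.65]
    - [-0.115,0.01,-0.65]
    - [-0.115,0.01,-0.65]
    - [-0.115,0.01,-0.65]
    - [-0.115,0.01,-0.65]
    - [-0.115,0.01,-0.65]
    - [-0.115,0.01,-0.65]
  dr:
    - [0,0.0262,0]
    - [0,0.0262,0]
    - [0,0.0262,0]
    - [0,0.0262,0]
    - [0,0.0262,0]
    - [0,0.0262,0]
    - [0,0.0262,0]
    - [0,0.0262,0]
    - [0,0.0262,0]
    - [0,0.0262,0]
  claw: [1,1,1,1,1,1,1,1,1,1]

```text
time: 24.5
eef_pos: [0.5478, 0.2444, 0.2983]
eef_rot: [-0.065, 0.957, -0.018, -0.283]
ft_force: [-0.7, 7.1, -1.8]
opening: 0.0301
gripper_force: 30.0
```

```bash
python3 - <<'E'
from h import *
st();lid(1,1)
im,K,D,T=cam("scene");t,*_=cam("top")
save("end",np.vstack([cv2.resize(im[80:360,220:480],(520,560))[:300],cv2.resize(im[220:370,220:480],(520,300))]))
ya=np.radians(8.1);cx=np.array([np.cos(ya),np.sin(ya),0]);cy=np.array([-np.sin(ya),np.cos(ya),0]);h=np.array([.480,.2345,.130])+.255*cx
E
```

```text
t 24.5 tcp [0.5478 0.2444 0.2983] gp [0.5579 0.2457 0.3141] x [-0.832 -0.114  0.543] z [-0.538 -0.07  -0.84 ] F [-0.7  7.1 -1.8] q [-0.31  0.61 -0.19  1.24 -0.09  1.84  1.2 ] op 0.0301 29.98988628387451
off [-0.074  0.003 -0.432] dr [0.0001 0.0175 0.0001]
lid angle est 44.89667339822665 radius 0.25486984901515974
```

View pics/end.png

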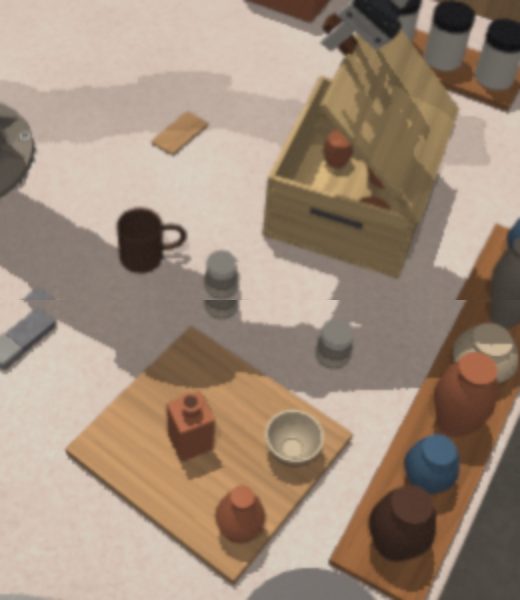

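The lid is open at about 45° with its tongue in the gripper. The bottle stands upright on the board at (190,425), and the bystanders are in place. I'll settle once and hand in.

Request:
apply_moves:
  offset:
    - [0,0,0]
    - [0,0,0]
    - [0,0,0]
    - [0,0,0]
    - [0,0,0]
    - [0,0,0]
    - [0,0,0]
    - [0,0,0]
    - [0,0,0]
    - [0,0,0]
  dr:
    - [0,0,0]
    - [0,0,0]
    - [0,0,0]
    - [0,0,0]
    - [0,0,0]
    - [0,0,0]
    - [0,0,0]
    - [0,0,0]
    - [0,0,0]
    - [0,0,0]
  claw: [1,1,1,1,1,1,1,1,1,1]

```text
time: 25.85
eef_pos: [0.5477, 0.2444, 0.2981]
eef_rot: [-0.065, 0.957, -0.018, -0.282]
ft_force: [-1.5, 6.7, -0.9]
opening: 0.0298
gripper_force: 30.0
```

```bash
python3 - <<'E'
from h import *
st();lid(1,1);print(job_done())
E
```

```text
t 25.85 tcp [0.5477 0.2444 0.2981] gp [0.5578 0.2457 0.3139] x [-0.833 -0.114  0.542] z [-0.538 -0.07  -0.84 ] F [-1.5  6.7 -0.9] q [-0.31  0.61 -0.19  1.24 -0.09  1.84  1.2 ] op 0.0298 29.99850332736969
off [-0.074  0.003 -0.432] dr [0.0001 0.0175 0.0001]
lid angle est 44.84851290732997 radius 0.2548234729334616
the job is handed in; nothing more can be done
None
```

The bottle stands upright and released on the ware board, and the gripper is holding the chest lid open at about 45° (44.8° estimated from the tool pose); I handed the job in at 25.85 s.

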